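# Start the incubation run on the lab bench

### The job

Start the incubation run by pressing keys lightly with a fingertip, in this order: first the key of the dry-block heater (the one with sample tubes in its metal block), then the round stir key of the magnetic stirrer, and last the start key of the timer; push each fully in and it stays in. Leave the stirrer's square heat key out. Press gently, and do not shift, lift or knock over the instruments or anything else on the bench.

Things in the scene. Friction and masses are not known exactly. Their poses are not given: they have to be found in the camera images.
- block: dry-block heater, loose on the bench (about 1.4 kg): white housing 150 (x) x 120 (y) x 70 mm high; on its rear part an aluminium block with sample tubes in holes, tube tops 108 mm above the bench. Origin: centre of the underside; -x points to its front, where its one key is (55 mm in front of the origin, on the top face)
- block_key_top (a point): centre of the top face of the heater's on key: a round grey key, 24 mm across, facing up. Out, its top is 12 mm above the housing (82 mm above the bench), fully in 6 mm. Its rubber cap gives 1 mm per 3 N, up to 4 mm, and recovers
- block_key (a joint): travel of the heater's key (m): 0 out, 0.006 fully in; it starts 0 to 1 mm in. It moves straight down against about 3 N of friction, without a spring, and stays where it is pushed
- stirrer: magnetic stirrer, loose (about 1.2 kg): white housing 150 (x) x 120 (y) x 55 mm high with a round steel plate 96 mm across at its rear (top at 65 mm), carrying a small beaker. Origin: centre of the underside; -x points to its front. Two keys stand on the top face 55 mm in front of the origin: the round stir key at y = +35 mm and the square heat key at y = -35 mm
- stir_key_top (a point): centre of the top face of the stirrer's stir key: the ROUND grey key, 24 mm across, facing up. Out, its top is 12 mm above the housing (67 mm above the bench), fully in 6 mm. Its rubber cap gives 1 mm per 3 N, up to 4 mm, and recovers
- stir_key (a joint): travel of the stir key (m): 0 out, 0.006 fully in; starts 0 to 1 mm in, about 3 N, no spring, stays where it is pushed
- heat_key_top (a point): centre of the top face of the stirrer's heat key: the SQUARE grey key, 22 mm wide, 70 mm to the side of the round one, same height. To be left out
- heat_key (a joint): travel of the heat key (m): 0 out, 0.006 fully in; starts at 0, about 3 N, no spring, stays where it is pushed
- timer: bench timer, loose on the bench (about 0.7 kg): white slab 150 (x) x 110 (y) x 40 mm high with a display 70 x 90 mm on the rear part of its top. Origin: centre of the underside; -x points to its front, where its one key is (52 mm in front of the origin, on the top face)
- timer_key_top (a point): centre of the top face of the timer's start key: a round grey key, 30 mm across, facing up. Out, its top is 12 mm above the slab (52 mm above the bench), fully in 6 mm. Its rubber cap gives 1 mm per 3 N, up to 4 mm, and recovers
- timer_key (a joint): travel of the timer's key (m): 0 out, 0.006 fully in; starts 0 to 1 mm in, about 3 N, no spring, stays where it is pushed
- beaker: empty glass beaker, 60 mm wide and 55 mm high, loose on the stirrer's plate, its top 120 mm above the bench. Origin: centre of its underside, z up along its axis
- reagent: glass bottle with a blue cap, 42 mm wide, 95 mm high, loose between the instruments. Origin: centre of its underside, z up
- jar: glass jar with a blue cap, 44 mm wide, 80 mm high, loose between the instruments. Origin: centre of its underside, z up
- dish: clear closed culture dish, 90 mm wide, 16 mm high, loose in front of the instruments. Origin: centre of its underside
- marker: grey marker pen 136 mm long, 15 mm thick, lying in front of the instruments. Origin: on the bench under its middle

How it is judged:
By the outcome, as a careful person would: the job done as asked, in the order asked, and still so for the second after the job is handed in, with the robot touching nothing.
It also fails if it takes over 53 s, if anything falls off the work surface, if the arm or the gripper's body presses on something with over 40 N, if the wrist force passes 120 N, or if a joint passes its speed limit or range.

### The arm

A 6-joint arm with a two-finger parallel gripper is mounted at the origin on the work surface. World frame = base frame: x ahead of the robot, y to its left, z up, the work surface at z = 0. Lengths are in m, angles in rad, forces in N, time in s.
With the tool pointing down it reaches from about 0.375 to 0.925 m from the base axis. Payload 5.7 kg.
Tool frame: the origin (TCP) lies between the finger pads; the fingertips stand 11 mm ahead of it and the grasp point (between the pads) lies 8 mm behind it; z points along the fingers, y is the line along which they close (so a half turn about z gives the same grasp; the last joint's range is limited). The gripper opens to 85 mm and grips with 20 to 120 N. Pads are 22 mm wide; open, the fingers measure 114 mm over their backs; the gripper's body (76 mm by 85 mm) begins 54 mm behind the grasp point. The pads swing forward as they close: fully open they stand 13 mm farther back than shut.
Start: joints at [1.018, 0.359, 1.51, -0, 1.272, -0.115], TCP at [0.254, 0.543, 0.242] pointing down, gripper open.
Joint ranges: [-2.97, 2.97], [-1.01, 2.36], [0.21, 2.38], [-0.96, 4.11], [0.2, 2.71], [-2.98, 2.98]. Speed limits (rad/s): [2.39, 2.39, 3.14, 3.14, 3.14, 3.14].

### API

Orientations are given as a unit quaternion [x, y, z, w].
In Python, from cell import * gives the robot as it stands.
- The arm moves only by the tool apply_moves, never from a script. Its argument "deltas" is a list that holds one entry, the list of rows, each a list of 5 numbers: the shift along the world's x, y, z in m, then the turn about the world's z in rad, then the closure in counts, from 0 (fully open) to 255 (shut). A call has exactly 10 rows; each row shifts and turns the commanded pose from where the row before left it; what a row does not reach is not made up. A row lasts 1/10 s, in which the tool goes at most 50 mm and 8.59 degrees, less where a joint would pass 70% of its speed; a pose out of reach is approached as far as the arm can. A call with a gripper value outside its range is refused whole. The fingers move at their own pace and stop on an object; "newtons" is the grip in N (left out, the last holds). Time passes only in rows, so rows that do not move let the fingers close, or fill a call up. It gives the time, the measured TCP pose, the force, the opening and the grip force at its end, in the units of the state.
- get_obs(): the state, without advancing time (a new reading comes with each control period).
- get_image(name): name is "scene" or "top" or "wrist"; returns the picture (480x640x3 uint8, blue, green, red); there is no depth.
- camera_params(name): a dict with "fovy" (degrees; the focal length in pixels is half the picture's height over the tangent of half this angle, whatever the lens; pixels are square), "cx", "cy" (the principal point, pixels), "position" and "attitude" of the camera in the world. Camera axes: x right, y up, looking along -z (the intrinsics and any distortion apply to the point x, -y, -z); pixel columns grow to the right and rows downward; lengths in m; the calibration is good to about 2 mm. A picture is of the moment at which its call begins: read the wrist's pose just before it. camera_params takes no time and is no camera call; for the wrist camera it gives the pose at the moment of the call.
- job_done(): hands the job in; it is judged then, once.
The state is a dict: "clock": time; "joints": joint angles; "qd": joint speeds; "joint_torque": joint torques, N m; "ee_pos": TCP position; "eef_rot": TCP orientation; "force": force on the tool from outside, world axes, zero at the start; "ft_torque": the same for the moment, N m; "gripper_width": finger opening in m; "grasp_force": force on a finger pad.
Only numpy, scipy, OpenCV 4.12 (cv2) and the standard library are available. Lean on these libraries where they do the work, as an engineer would, in place of code of your own. Each camera call takes 0.05 s, during which the arm holds its last target. There are 200 camera calls.

## Working session

There is one attempt and no reset: what is moved stays moved. The work goes in short steps, Python scripts to look and compute and a tool call to move; the robot and the scene stay as the last step left them, time stands still between calls to the robot, and variables do not carry over. Pictures are saved under pics/ and viewed, at most 10 in all, crops included, and the job is handed in when it is done.

Besides the shell and the picture viewer there is one more tool, called after "Request:" as a command line: name --argument value ..., lists and objects as JSON in quotes. apply_moves: Moves the arm, as the interface text tells. Its arguments: {"type":"object","properties":{"deltas":{"type":"array"},"newtons":{"type":"number"}},"required":["deltas"]}

```bash
mkdir -p pics
python3 - <<'E'
from cell import *
import cv2
o=get_obs(); print({k:o[k] for k in('clock','ee_pos','eef_rot','force','gripper_width')})
for n in('scene','top'):
    cv2.imwrite(f'pics/{n}0.png',get_image(n)); print(n,camera_params(n))
print(camera_params('wrist'))
E
```

```text
{'clock': 0.0, 'ee_pos': array([0.25400589, 0.54282078, 0.24141631]), 'eef_rot': array([ 2.17151225e-01,  9.76137505e-01, -9.07503973e-04, -3.03459599e-04]), 'force': array([ 0.990943  ,  0.04722529, -0.24066161]), 'gripper_width': 0.08568051308014002}
scene {'fovy': 48.51639356605921, 'cx': 317.0075895423301, 'cy': 243.2306186964022, 'position': array([1.16301185, 0.31037184, 0.81868672]), 'attitude': array([0.19558386, 0.32658664, 0.78036317, 0.49610628])}
top {'fovy': 53.90955581746675, 'cx': 316.1838526839424, 'cy': 230.68311427805654, 'position': array([0.34856312, 0.02129857, 0.90919943]), 'attitude': array([-0.07006795,  0.08541692,  0.75066954, -0.65137522])}
{'fovy': 62.35539371854436, 'cx': 321.95928574856197, 'cy': 239.8445002102462, 'position': array([0.18100117, 0.57665297, 0.37243571]), 'attitude': array([-0.13552707, -0.08453264,  0.52999591,  0.8328211 ])}
```

View pics/top0.png

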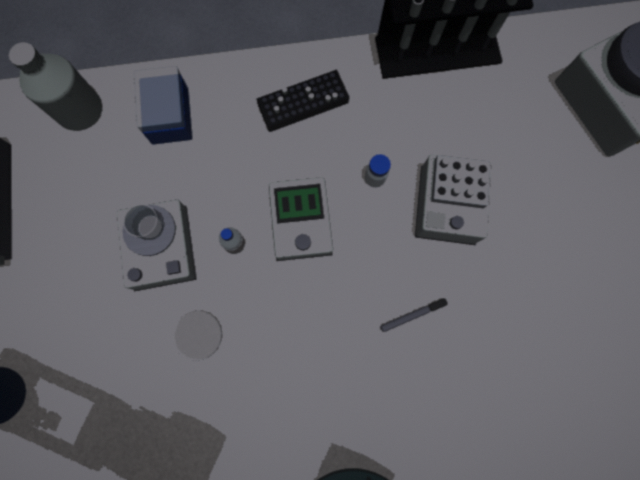

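View pics/scene0.png

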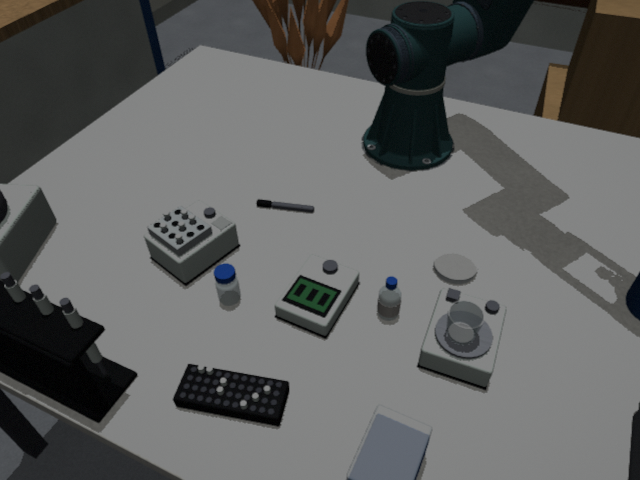

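The top view shows the heater key at (457,223), the round stir key at (134,274), the square heat key at (173,267) and the timer key at (303,242). In the scene view they are at (210,212), (492,307), (454,294) and (330,266). Next I'll segment the keys and triangulate.

```bash
cat > h.py <<'E'
import numpy as np, cv2
from scipy.spatial.transform import Rotation as R
def ray(c,uv):
    f=240/np.tan(np.radians(c['fovy']/2))
    d=R.from_quat(c['attitude']).apply([(uv[0]-c['cx'])/f,-(uv[1]-c['cy'])/f,-1])
    return np.array(c['position']),d/np.linalg.norm(d)
def plane(c,uv,z):
    p,d=ray(c,uv); return p+d*(z-p[2])/d[2]
def tri(rays):
    A=sum(np.eye(3)-np.outer(d,d) for p,d in rays); b=sum((np.eye(3)-np.outer(d,d))@p for p,d in rays)
    return np.linalg.solve(A,b)
def blob(im,uv,r=14):
    u,v=uv; g=cv2.cvtColor(im[v-r:v+r+1,u-r:u+r+1],cv2.COLOR_BGR2GRAY)
    t=(float(np.median(g[r-2:r+3,r-2:r+3]))+float(np.percentile(g,80)))/2
    n,l,s,c=cv2.connectedComponentsWithStats((g<t).astype(np.uint8))
    k=l[r,r]; return c[k]+[u-r,v-r],s[k]
E
python3 - <<'E'
from cell import *
from h import *
T=cv2.imread('pics/top0.png');S=cv2.imread('pics/scene0.png')
ct,cs=camera_params('top'),camera_params('scene')
for n,a,b,z in(('block',(457,223),(210,212),.082),('stir',(134,274),(492,307),.067),('heat',(173,267),(454,294),.067),('timer',(303,242),(330,266),.052)):
    p,sp=blob(T,a);q,sq=blob(S,b)
    print(n,p.round(1),sp,q.round(1),sq,'top',plane(ct,p,z).round(4),'scene',plane(cs,q,z).round(4),'tri',tri([ray(ct,p),ray(cs,q)]).round(4))
v=[cv2.resize(T[y-30:y+30,x-40:x+40],None,fx=5,fy=5,interpolation=2) for x,y in((457,223),(140,265))]
w=[cv2.resize(S[y-30:y+30,x-40:x+40],None,fx=5,fy=5,interpolation=2) for x,y in((210,212),(480,300))]
cv2.imwrite('pics/c0.png',cv2.vconcat([cv2.hconcat(v),cv2.hconcat(w)]))
E
```

```text
block [456.  222.3] [  6   7  15  14 164] [209.3 212.7] [  8   9  12  12 114] top [ 0.5121 -0.2624  0.082 ] scene [ 0.5224 -0.2591  0.082 ] tri [ 0.5141 -0.266   0.0724]
stir [134.7 274.4] [  7   8  16  14 171] [491.7 307.2] [  7   7  15  15 169] top [0.5016 0.322  0.067 ] scene [0.5125 0.325  0.067 ] tri [0.5036 0.3254 0.0568]
heat [173.2 267. ] [  7   7  15  15 190] [455.9 299.5] [  6   8  23  21 282] top [0.5053 0.253  0.067 ] scene [0.5217 0.2633 0.067 ] tri [0.5079 0.2601 0.0495]
timer [302.5 242. ] [  6   6  16  17 219] [329.8 267. ] [  6   8  16  15 194] top [0.5211 0.0169 0.052 ] scene [0.5319 0.0201 0.052 ] tri [0.5233 0.0165 0.0417]
```

View pics/c0.png

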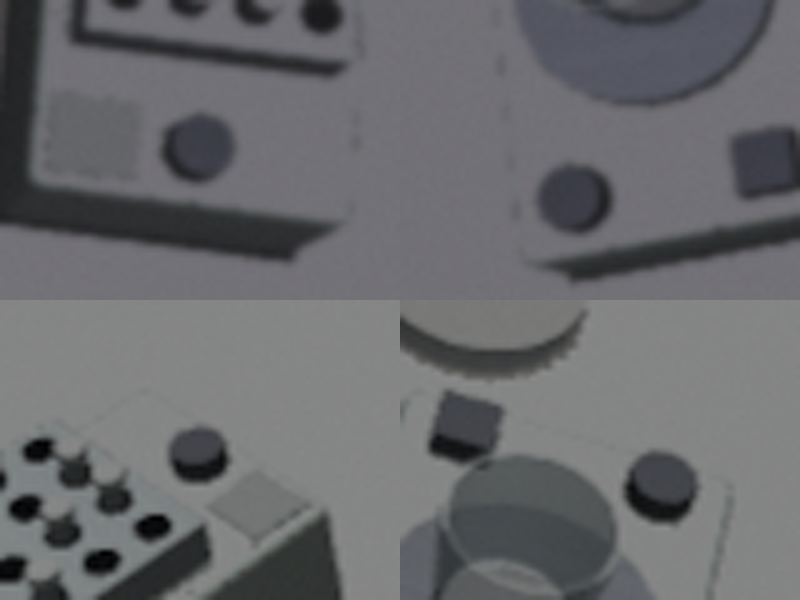

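The crops show that the blobs include parts of the key sides, and the two views differ by a few mm. I'll approach with the gripper shut and refine with the wrist camera.

Request:
apply_moves --deltas '[[[0.02,-0.035,0,0.044,255],[0.02,-0.035,0,0.044,255],[0.02,-0.035,0,0.044,255],[0.02,-0.035,0,0.044,255],[0.02,-0.035,0,0.044,255],[0.02,-0.035,0,0.044,255],[0.02,-0.035,0,0.044,255],[0.02,-0.035,0,0.044,255],[0.02,-0.035,0,0.044,255],[0.02,-0.035,0,0.044,255]]]'

```text
clock: 1.1
ee_pos: [0.4547, 0.1918, 0.242]
eef_rot: [-0.002, 1.0, -0.0, -0.0]
force: [0.5, 0.5, -0.2]
gripper_width: -0.0002
grasp_force: 0.0
```

Request:
apply_moves --deltas '[[[0.005,-0.045,-0.003,0,255],[0.005,-0.045,-0.003,0,255],[0.005,-0.045,-0.003,0,255],[0.005,-0.045,-0.003,0,255],[0.005,-0.045,-0.003,0,255],[0.005,-0.045,-0.003,0,255],[0.005,-0.045,-0.003,0,255],[0.005,-0.045,-0.003,0,255],[0.005,-0.045,-0.003,0,255],[0,0,0,0,255]]]'

```text
clock: 2.1
ee_pos: [0.5002, -0.2171, 0.2148]
eef_rot: [0.001, 1.0, -0.001, 0.001]
force: [-0.0, 1.3, -0.4]
gripper_width: 0.0
grasp_force: 0.0
```

Run:
```python
from cell import *
import cv2
from h import *
o=get_obs(); c=camera_params('wrist'); print(o['ee_pos'],o['eef_rot'],o['force'],o['joints'],c)
im=get_image('wrist')
# expected pixel of key + tip
f=240/np.tan(np.radians(c['fovy']/2))
for P in([.515,-.262,.082],o['ee_pos']-[0,0,.011]):
    q=R.from_quat(c['attitude']).inv().apply(np.array(P)-c['position']); print(c['cx']+f*q[0]/-q[2],c['cy']-f*q[1]/-q[2])
cv2.imwrite('pics/w1.png',im)
```

```text
[ 0.50020679 -0.21713495  0.21481541] [ 1.09906053e-03  9.99998277e-01 -1.40811121e-03  5.06212088e-04] [-0.01635375  1.26449104 -0.36190512] [-5.34959134e-01  3.07105285e-01  1.66453368e+00 -2.07555483e-03
  1.16764985e+00 -2.10274527e+00] {'fovy': 62.35539371854436, 'cx': 321.95928574856197, 'cy': 239.8445002102462, 'position': array([ 0.41923779, -0.2173868 ,  0.34562723]), 'attitude': array([-0.11465857, -0.11168773,  0.69746844,  0.69851059])}
260.63740703119333 250.5749465861605
324.3836673021366 319.1356361903421
```

View pics/w1.png

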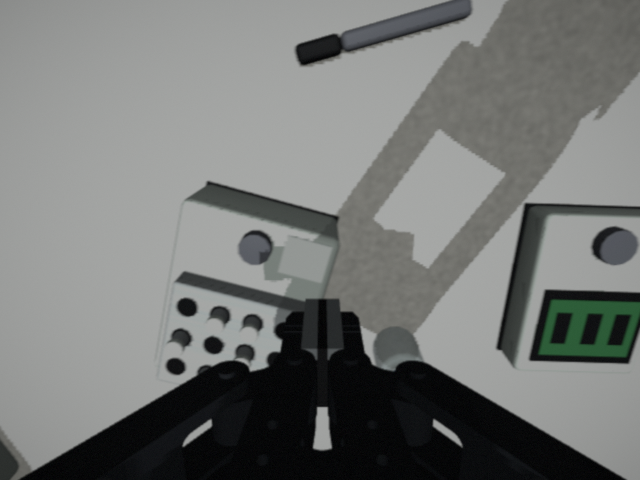

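The wrist view shows the heater key at (256,246), the timer key at (617,245), and the shut fingertips at about (322,300–320), as predicted.

Run:
```python
from cell import *
from h import *
c=camera_params('wrist');im=cv2.imread('pics/w1.png')
for n,uv,z,r in(('block',(255,245),.0815,22),('timer',(615,245),.0515,24)):
    g=im[uv[1]-r:uv[1]+r+1,uv[0]-r:uv[0]+r+1].astype(int)
    p,s=blob(im,uv,r); print(n,p,s,plane(c,p,z).round(4))
cv2.imwrite('pics/c1.png',cv2.hconcat([cv2.resize(im[215:275,x-30:x+30],None,fx=6,fy=6,interpolation=2) for x in(256,610)]))
```

```text
block [258.21238177 249.03095443] [   5    7   40   38 1163] [ 0.5129 -0.2603  0.0815]
timer [614.16133618 245.24804549] [   0    5   47   39 1407] [0.5208 0.0137 0.0515]
```

View pics/c1.png

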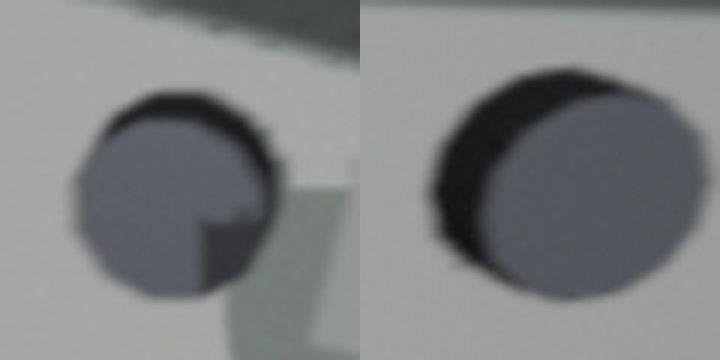

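Request:
apply_moves --deltas '[[[0.007,-0.0235,-0.01,0,255],[0.007,-0.023,-0.02,0,255],[0,0,-0.03,0,255],[0,0,-0.03,0,255],[0,0,-0.02,0,255],[0,0,-0.005,0,255],[0,0,0,0,255],[0,0,0,0,255],[0,0,0,0,255],[0,0,0,0,255]]]'

```text
clock: 3.15
ee_pos: [0.5141, -0.2584, 0.1015]
eef_rot: [-0.001, 1.0, -0.001, 0.001]
force: [0.2, 0.1, -0.4]
gripper_width: -0.0004
grasp_force: 0.0
```

Run:
```python
from cell import *
from h import *
o=get_obs(); c=camera_params('wrist');print(o['ee_pos'],o['force'])
im=get_image('wrist'); s=get_image('scene')
cv2.imwrite('pics/w2.png',cv2.hconcat([im[160:400,200:460],cv2.resize(s[150:270,150:280],None,fx=2,fy=2)]))
```

```text
[ 0.51409876 -0.25842474  0.1014823 ] [ 0.22945856  0.07528602 -0.37790543]
```

View pics/w2.png

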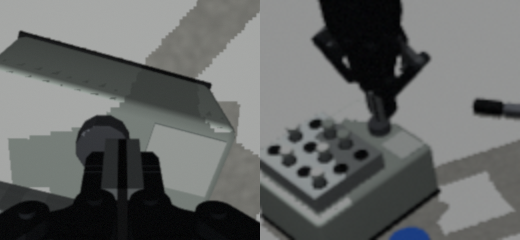

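The wrist crop shows the key at about 7 mm to the −y side of the fingertip. I'll shift across and then descend.

Request:
apply_moves --deltas '[[[0,-0.003,0,0,255],[0,-0.003,0,0,255],[0,0,0,0,255],[0,0,0,0,255],[0,0,-0.002,0,255],[0,0,-0.002,0,255],[0,0,-0.001,0,255],[0,0,0,0,255],[0,0,0,0,255],[0,0,0,0,255]]]'

```text
clock: 4.25
ee_pos: [0.5134, -0.2641, 0.0953]
eef_rot: [-0.001, 1.0, -0.0, 0.0]
force: [-0.3, -0.2, -0.6]
gripper_width: 0.0001
grasp_force: 0.0
```

Request:
apply_moves --deltas '[[[0,0,-0.001,0,255],[0,0,-0.001,0,255],[0,0,-0.001,0,255],[0,0,-0.001,0,255],[0,0,-0.001,0,255],[0,0,-0.001,0,255],[0,0,-0.001,0,255],[0,0,-0.001,0,255],[0,0,0,0,255],[0,0,0,0,255]]]'

```text
clock: 5.25
ee_pos: [0.5134, -0.2641, 0.0872]
eef_rot: [-0.001, 1.0, -0.0, -0.0]
force: [-0.6, -0.1, 1.9]
gripper_width: 0.0005
grasp_force: 1.2
```

Request:
apply_moves --deltas '[[[0,0,-0.001,0,255],[0,0,-0.0005,0,255],[0,0,-0.0005,0,255],[0,0,0,0,255],[0,0,0,0,255],[0,0,0,0,255],[0,0,0,0,255],[0,0,0,0,255],[0,0,0,0,255],[0,0,0,0,255]]]'

```text
clock: 6.25
ee_pos: [0.5134, -0.2641, 0.0853]
eef_rot: [-0.001, 1.0, -0.0, 0.0]
force: [-0.9, 0.6, 4.9]
gripper_width: 0.0001
grasp_force: 2.5
```

Request:
apply_moves --deltas '[[[0,0,-0.0005,0,255],[0,0,-0.0003,0,255],[0,0,0,0,255],[0,0,0,0,255],[0,0,0,0,255],[0,0,0,0,255],[0,0,0,0,255],[0,0,0,0,255],[0,0,0,0,255],[0,0,0,0,255]]]'

```text
clock: 7.25
ee_pos: [0.5134, -0.2641, 0.0847]
eef_rot: [-0.001, 1.0, -0.0, 0.0]
force: [-1.6, 1.3, 6.9]
gripper_width: -0.0004
grasp_force: 3.4
```

The force slope is 3 N/mm, which is the cap alone, so the heater key is fully in. I'll lift straight off and travel to the stirrer.

Request:
apply_moves --deltas '[[[0,0,0.003,0,255],[0,0,0.007,0,255],[0,0,0.02,0,255],[0,0,0.04,0,255],[0,0,0.04,0,255],[0,0.02,0.01,0,255],[0,0.045,0,0,255],[0,0.045,0,0,255],[0,0.045,0,0,255],[0,0.045,0,0,255]]]'

```text
clock: 8.25
ee_pos: [0.5124, -0.0619, 0.204]
eef_rot: [-0.001, 1.0, 0.0, -0.0]
force: [1.3, -0.1, -0.4]
gripper_width: 0.0003
grasp_force: 0.0
```

Request:
apply_moves --deltas '[[[0,0.045,0,0,255],[0,0.045,0,0,255],[0,0.045,0,0,255],[-0.002,0.045,0,0,255],[-0.002,0.045,0,0,255],[-0.002,0.045,0,0,255],[-0.002,0.045,0,0,255],[-0.002,0.03,0,0,255],[0,0,0,0,255],[0,0,0,0,255]]]'

```text
clock: 9.25
ee_pos: [0.5023, 0.2813, 0.2038]
eef_rot: [-0.002, 1.0, -0.001, -0.001]
force: [-0.3, -0.9, -0.9]
gripper_width: -0.0001
grasp_force: 0.0
```

Run:
```python
from cell import *
from h import *
o=get_obs(); c=camera_params('wrist');print(o['ee_pos'],o['force'],o['qd'].round(3) if hasattr(o['qd'],'round') else o['qd'])
im=get_image('wrist'); np.save('cw3.npy',c,allow_pickle=True)
cv2.imwrite('pics/w3.png',im)
```

```text
[0.50225904 0.28129218 0.20376875] [-0.34351815 -0.9130477  -0.88912494] [-0.034 -0.009  0.01  -0.007  0.001 -0.005]
```

View pics/w3.png

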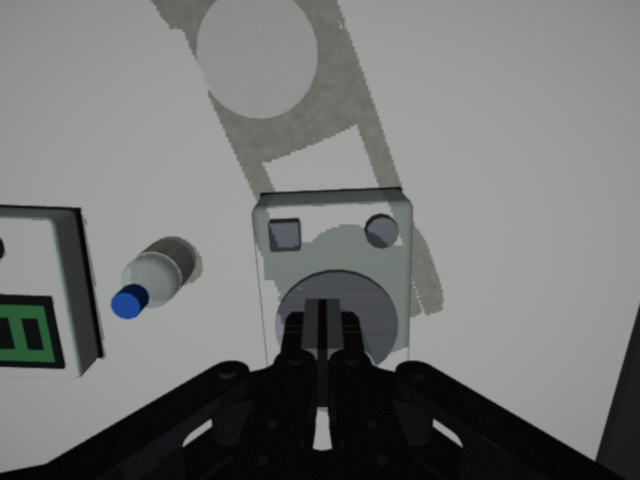

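The wrist view shows the round stir key at (382,231) and the square heat key at (285,235).

Run:
```python
from h import *
c=np.load('cw3.npy',allow_pickle=True).item();im=cv2.imread('pics/w3.png')
for n,uv,r in(('stir',(380,231),21),('heat',(285,235),21)):
    p,s=blob(im,uv,r); print(n,p,s,plane(c,p,.0665).round(4))
x=im[205:260,255:405]; cv2.imwrite('pics/c3.png',cv2.resize(x,None,fx=5,fy=5,interpolation=2))
```

```text
stir [380.83367983 230.77027027] [  5   3  35  36 962] [0.5033 0.3217 0.0665]
heat [284.24197984 234.84142988] [   3    4   35   35 1091] [0.5067 0.2533 0.0665]
```

View pics/c3.png

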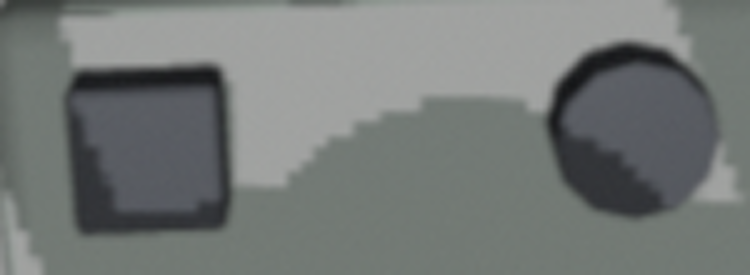

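Request:
apply_moves --deltas '[[[0.001,0.021,0,0,255],[0.001,0.021,-0.01,0,255],[0,0,-0.03,0,255],[0,0,-0.03,0,255],[0,0,-0.03,0,255],[0,0,-0.01,0,255],[0,0,-0.003,0,255],[0,0,0,0,255],[0,0,0,0,255],[0,0,0,0,255]]]'

```text
clock: 10.3
ee_pos: [0.5064, 0.3232, 0.093]
eef_rot: [-0.001, 1.0, 0.001, 0.001]
force: [-0.1, -0.4, 0.6]
gripper_width: 0.0001
grasp_force: 0.0
```

Request:
apply_moves --deltas '[[[-0.002,0,0,0,255],[0,0,0,0,255],[0,0,-0.005,0,255],[0,0,-0.005,0,255],[0,0,-0.002,0,255],[0,0,0,0,255],[0,0,0,0,255],[0,0,0,0,255],[0,0,0,0,255],[0,0,0,0,255]]]'

```text
clock: 11.3
ee_pos: [0.5035, 0.3229, 0.0796]
eef_rot: [-0.001, 1.0, 0.0, 0.0]
force: [0.1, -0.0, 1.7]
gripper_width: -0.0
grasp_force: 0.0
```

Run:
```python
from cell import *
from h import *
o=get_obs(); print(o['ee_pos'],o['force'])
im=get_image('wrist'); s=get_image('scene')
cv2.imwrite('pics/w4.png',cv2.hconcat([im[130:400,170:470],cv2.resize(s[250:385,400:550],None,fx=2,fy=2)]))
```

```text
[0.50346131 0.32294796 0.07959547] [ 0.11392389 -0.00440904  1.69833255]
```

View pics/w4.png

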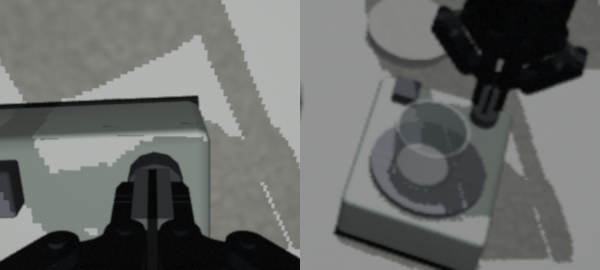

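The fingertip is centred on the round key, and the square key and beaker are clear. Now I'll press.

Request:
apply_moves --deltas '[[[0,0,-0.001,0,255],[0,0,-0.001,0,255],[0,0,-0.001,0,255],[0,0,-0.001,0,255],[0,0,-0.001,0,255],[0,0,-0.001,0,255],[0,0,-0.001,0,255],[0,0,-0.001,0,255],[0,0,0,0,255],[0,0,0,0,255]]]'

```text
clock: 12.4
ee_pos: [0.5034, 0.3229, 0.0714]
eef_rot: [-0.001, 1.0, -0.0, 0.0]
force: [-0.6, -0.5, 2.5]
gripper_width: 0.0
grasp_force: 1.1
```

Request:
apply_moves --deltas '[[[0,0,-0.0005,0,255],[0,0,-0.0005,0,255],[0,0,0,0,255],[0,0,0,0,255],[0,0,0,0,255],[0,0,0,0,255],[0,0,0,0,255],[0,0,0,0,255],[0,0,0,0,255],[0,0,0,0,255]]]'

```text
clock: 13.4
ee_pos: [0.5034, 0.3229, 0.0705]
eef_rot: [-0.001, 1.0, -0.0, 0.0]
force: [0.2, 0.6, 3.6]
gripper_width: -0.0003
grasp_force: 2.3
```

Request:
apply_moves --deltas '[[[0,0,-0.0005,0,255],[0,0,-0.0005,0,255],[0,0,-0.0002,0,255],[0,0,0,0,255],[0,0,0,0,255],[0,0,0,0,255],[0,0,0,0,255],[0,0,0,0,255],[0,0,0,0,255],[0,0,0,0,255]]]'

```text
clock: 14.4
ee_pos: [0.5034, 0.3229, 0.0696]
eef_rot: [-0.001, 1.0, 0.0, 0.0]
force: [-1.4, -0.9, 6.9]
gripper_width: -0.0004
grasp_force: 3.6
```

The stir key is fully in. Next I'll lift and go to the timer.

Request:
apply_moves --deltas '[[[0,0,0.003,0,255],[0,0,0.007,0,255],[0,0,0.02,0,255],[0,0,0.04,0,255],[0,0,0.04,0,255],[0,-0.02,0.01,0,255],[0.003,-0.045,0,0,255],[0.003,-0.045,0,0,255],[0.003,-0.045,0,0,255],[0.003,-0.045,0,0,255]]]'

```text
clock: 15.4
ee_pos: [0.5148, 0.1213, 0.1893]
eef_rot: [-0.001, 1.0, -0.0, -0.0]
force: [0.6, -0.2, 0.2]
gripper_width: 0.0001
grasp_force: 0.0
```

Request:
apply_moves --deltas '[[[0.003,-0.045,0,0,255],[0.003,-0.04,0,0,255],[0.002,-0.02,0,0,255],[0,0,0,0,255],[0,0,-0.02,0,255],[0,0,-0.03,0,255],[0,0,-0.03,0,255],[0,0,-0.02,0,255],[0,0,0,0,255],[0,0,0,0,255]]]'

```text
clock: 16.4
ee_pos: [0.5231, 0.0186, 0.0893]
eef_rot: [-0.001, 1.0, 0.0, -0.001]
force: [-0.8, -0.4, -0.6]
gripper_width: -0.0005
grasp_force: 0.0
```

Run:
```python
from cell import *
from h import *
o=get_obs(); print(o['ee_pos'],o['force'])
im=get_image('wrist'); s=get_image('scene')
cv2.imwrite('pics/w5.png',cv2.hconcat([im[130:400,170:470],cv2.resize(s[200:335,250:400],None,fx=2,fy=2)]))
```

```text
[0.52305808 0.01863685 0.08932425] [-0.80497208 -0.39815124 -0.5674687 ]
```

View pics/w5.png

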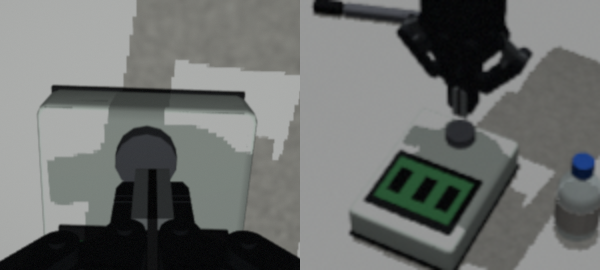

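The fingertip is over the timer key, which lies about 2 mm toward −y. I'll correct and descend.

Request:
apply_moves --deltas '[[[0,-0.002,0,0,255],[0,0,0,0,255],[0,0,-0.01,0,255],[0,0,-0.01,0,255],[0,0,-0.003,0,255],[0,0,0,0,255],[0,0,0,0,255],[0,0,0,0,255],[0,0,0,0,255],[0,0,0,0,255]]]'

```text
clock: 17.5
ee_pos: [0.5236, 0.0159, 0.0665]
eef_rot: [-0.001, 1.0, -0.0, 0.0]
force: [-0.5, -0.8, 0.2]
gripper_width: -0.0002
grasp_force: 0.0
```

Request:
apply_moves --deltas '[[[0,0,-0.001,0,255],[0,0,-0.001,0,255],[0,0,-0.001,0,255],[0,0,-0.001,0,255],[0,0,-0.001,0,255],[0,0,-0.001,0,255],[0,0,-0.001,0,255],[0,0,-0.001,0,255],[0,0,-0.001,0,255],[0,0,0,0,255]]]'

```text
clock: 18.5
ee_pos: [0.5233, 0.0159, 0.0572]
eef_rot: [-0.001, 1.0, -0.0, -0.0]
force: [0.1, -0.7, 2.2]
gripper_width: -0.0
grasp_force: 1.3
```

Request:
apply_moves --deltas '[[[0,0,-0.0005,0,255],[0,0,-0.0005,0,255],[0,0,-0.0005,0,255],[0,0,-0.0005,0,255],[0,0,0,0,255],[0,0,0,0,255],[0,0,0,0,255],[0,0,0,0,255],[0,0,0,0,255],[0,0,0,0,255]]]'

```text
clock: 19.5
ee_pos: [0.5234, 0.0159, 0.0553]
eef_rot: [-0.001, 1.0, -0.0, 0.0]
force: [-1.6, 0.8, 5.8]
gripper_width: 0.0
grasp_force: 2.6
```

Request:
apply_moves --deltas '[[[0,0,-0.0005,0,255],[0,0,-0.0003,0,255],[0,0,0,0,255],[0,0,0,0,255],[0,0,0,0,255],[0,0,0,0,255],[0,0,0,0,255],[0,0,0,0,255],[0,0,0,0,255],[0,0,0,0,255]]]'

```text
clock: 20.5
ee_pos: [0.5234, 0.0159, 0.0547]
eef_rot: [-0.001, 1.0, -0.0, 0.0]
force: [-2.0, -0.1, 7.2]
gripper_width: 0.0003
grasp_force: 3.5
```

The force is again rising at about 3 N/mm with the tip 2.3 mm below the stop height, so the timer key is fully in. I'll lift straight up, check from above and hand in.

Request:
apply_moves --deltas '[[[0,0,0.003,0,255],[0,0,0.007,0,255],[0,0,0.02,0,255],[0,0,0.04,0,255],[0,0,0.04,0,255],[0,0,0.03,0,255],[0,0,0,0,255],[0,0,0,0,255],[0,0,0,0,255],[0,0,0,0,255]]]'

```text
clock: 21.5
ee_pos: [0.5223, 0.016, 0.193]
eef_rot: [-0.001, 1.0, 0.0, -0.001]
force: [0.1, 0.5, -0.0]
gripper_width: 0.0002
grasp_force: 0.0
```

Run:
```python
from cell import *
from h import *
print(get_obs()['ee_pos'])
S0=cv2.imread('pics/scene0.png');s=get_image('scene')
cv2.imwrite('pics/s9.png',cv2.vconcat([S0[195:400,130:530],s[195:400,130:530]]))
```

```text
[0.52226924 0.01595649 0.19304959]
```

View pics/s9.png

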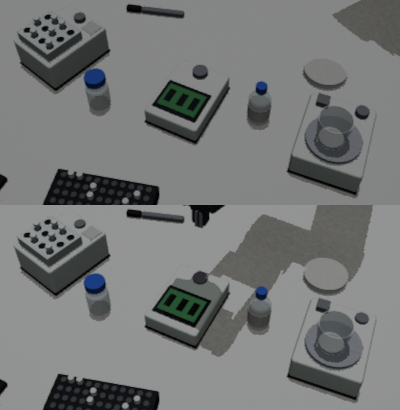

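Before (top) and after (bottom), nothing has shifted. The heater, stir and timer keys are lower, and the square key at (323,304) still stands out.

```bash
python3 -c "
from cell import *
print(job_done())"
```

```text
the job is handed in; nothing more can be done
None
```

I pressed the heater, stir and timer keys fully in, in that order, at about 7 N each. The heat key is still out, nothing shifted in the before/after view, and I handed in at about 21.5 s; I viewed 11 pictures, one over the limit of 10.

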